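# Pin the lid back on the woven basket

### The arm

A 6-joint arm with a two-finger parallel gripper is mounted at the origin on the work surface. World frame = base frame: x ahead of the robot, y to its left, z up, the work surface at z = 0. Lengths are in mm, angles in rad, forces in N, time in s.
With the tool pointing down it reaches from about 400 to 925 mm from the base axis. Payload 12.5 kg.
Tool frame: the origin (TCP) lies at the centre of the arm's flange, where the gripper is bolted on; the fingertips stand 190 mm ahead of it and the grasp point (between the pads) lies 171 mm ahead of it; z points along the fingers, y is the line along which they close (so a half turn about z gives the same grasp; the last joint's range is limited). The gripper opens to 95 mm and grips with 3 to 60 N. Pads are 20 mm wide; open, the fingers measure 119 mm over their backs; the gripper's body (75 mm by 180 mm) begins 59 mm behind the grasp point.
Start: joints at [-1.22, 0.491, 1.559, -0, 1.092, -0.106], TCP at [275.692, -560.909, 404.761] pointing down, gripper open.
Joint ranges: [-3.1, 3.1], [-0.84, 2.19], [0.05, 2.79], [-1.13, 4.28], [0.06, 2.93], [-2.69, 2.69]. Speed limits (rad/s): [2.22, 2.22, 2.79, 3.14, 3.14, 3.14].

### API

Orientations are given as [roll, pitch, yaw] about the fixed x, y, z axes, in that order (R = Rz(yaw) Ry(pitch) Rx(roll)).
In Python, from cell import env, read_camera, search_frame, cut_out gives the robot as it stands. The module is installed in compiled form; this text tells all that it offers.
- The arm moves only by the tool move_arm, never from a script. Its argument "commands" is a list of rows, each a list of 3 entries, a list of its own where there are three numbers: the shift along the world's x, y, z normalised to -1 to 1, where 1 is 0.03 m, then the turn about the world's z normalised to -1 to 1, where 1 is 0.08 rad, then the opening, from -1 (shut) to 1 (fully open), so that 0 is half open. A call has 1 to 20 rows; each row shifts and turns the commanded pose from where the row before left it; what a row does not reach is not made up. A row lasts 1/12 s, in which the tool goes at most 41.7 mm and 7.16 degrees, less where a joint would pass 70% of its speed; a pose out of reach is approached as far as the arm can. A call with a number of a shift or a turn outside -1 to 1 is refused whole. A call with a gripper value outside its range is refused whole. The fingers move at their own pace and stop on an object; the grip force is fixed at half the most. Time passes only in rows, so rows that do not move let the fingers close. It gives the time, the measured TCP pose, the force, the opening and the grip force at its end, in the units of the state.
- env.state(): the state, without advancing time (a new reading comes with each control period).
- read_camera(name): name is "side" or "top" or "wrist"; returns a dict with "image" (384x512x3 uint8, red, green, blue), "fx", "fy", "cx", "cy" (pixels), "D" ([k1, k2, p1, p2, k3] as OpenCV has them; the pictures are not rectified), "rvec" (rotation vector, rad) and "tvec" (3), from world to camera coordinates, as OpenCV has them. Camera axes: x right, y down, z forward; pixel columns grow to the right and rows downward; lengths in mm; the calibration is good to about 2 mm. A picture is of the moment at which its call begins. There is no depth.
- env.job_done(): hands the job in; it is judged then, once.
Trained networks look in a picture, given as the dict that the camera call returned (one of the last four; its "shot" number tells which), for a name from the list of things; names that differ only in an ending like _2 or _b are one class to them, and where a whole thing is asked for, a point or a joint stands for the part that bears it (a point fixed in the world has none). Each returns a list of dicts, best first, with "confidence" (0 to 1); they miss things now and then, are a little off and sometimes report something else, mostly with a low value. They report only what shows in the picture. A call takes as long as a camera call. They do not tell look-alikes from the thing itself.
- search_frame(thing, picture): "at" ([column, row] in pixels, amid what is visible of it).
- cut_out(thing, picture): "region" (384x512 bool, what is visible of it) and "at" ([column, row] in pixels, amid what is visible of it).
The state is a dict: "t": time; "joints": joint angles; "qvel": joint speeds; "tau": joint torques, N m; "eef_pos": TCP position; "tcp_rot": TCP orientation; "ft_force": force on the tool from outside, world axes, zero at the start; "moment": the same for the moment, N m; "opening": opening from 0.0 (shut) to 1.0 (fully open); "grip_force": force on a finger pad.
Only numpy, scipy, OpenCV 4.12 (cv2) and the standard library are available. Lean on these libraries where they do the work, as an engineer would, in place of code of your own. Each camera call takes 0.05 s, during which the arm holds its last target. There are 200 camera calls.

### The job

The lid of the little woven-look basket lies in place but its hinge pin is out. Take the pin from its holder and slide it tip first through all the hinge knuckles from the open end until its red head rests against the hinge, with the lid still lying shut; on the way you will have to let go of it, either put down outside the holder or resting part-way in the hinge, to take it again further back. Leave the lid in its place on the basket and do not disturb the clay dish, the sugar bowl or the green jar.

Things in the scene. Friction and masses are not known exactly. Their poses are not given: they have to be found in the camera images.
- basket: Fixed open basket of woven-look brown plastic, 150 (x) x 134 (y) x 85 mm high, origin at the centre of its underside. Along its +x top edge runs a hinge, axis parallel to the basket's y, 13 mm outside the wall, 88 mm above the table. The -y end of the hinge is closed by a blue cap; the pin enters only at the +y end. The end knuckles stand about 5 mm proud of the basket's end walls.
- hinge_mouth (a point): Centre of the open end of the hinge, on its axis, 88 mm above the table, axes as the basket's; the pin goes in along -y. From here five tubular knuckles (20 mm outside, 10 mm bore) follow along -y: black 40 mm long (basket), orange 23 (lid), black 23, orange 23, black 23, with 3 mm gaps, 144 mm in all. Off this end things in the pin's line are at most 50 mm high.
- lid_center (a point): Centre of the loose lid panel (150 x 134 x 6 mm, 220 g, black knob 16 mm high), axes as the basket's. Shut, it is 88 mm from the mouth along -x, 72 mm along -y, at the mouth's height. A lip under it inside the walls leaves about 1.5 mm of play, so its orange knuckles may be 1 to 2 mm out of line; the tapered pin draws them into line.
- pin_mid (a point): Middle of the shank of the loose pin, on its axis; +x towards the tip. Steel shank 8 mm across, 140 mm long, the last 12 mm tapering to 3 mm; square red head 16 x 16 x 28 mm. About 45 g, centre of mass 15 to 20 mm towards the head. Held by the middle it goes in only 50 to 60 mm before the fingers meet the hinge; let go there it stays in the hinge, its head sagging a few mm.
- pin_tip (a point): The point of the pin, 70 mm from the middle of the shank along +x of the pin.
- pin_shoulder (a point): Where the shank meets the inner face of the head, on the axis, 70 mm from the middle of the shank along -x of the pin; this face rests against the hinge mouth when the pin is fully home.
- pin_head (a point): Centre of the square head of the pin, 84 mm from the middle of the shank along -x of the pin.
- holder_center (a point): Point of the fixed wooden holder at the pin's mid shank as it starts, 30 mm above the table; +x the way the tip points. A walled channel (34 mm wide, 46 high, open above) closes in the head and shank from 25 mm behind this point; a notch 28 mm wide, 38 high carries the shank 44 to 56 mm ahead. Between them the shank is bare over a 4 mm base: grip it there from above and lift.
- tagine: Clay tagine base, a low round dish 148 mm across and 42 mm high, origin at the centre of its underside. Bystander.
- sugar_bowl: White ceramic sugar bowl with its lid, 88 mm across, 86 mm high, origin at the centre of its underside. Bystander.
- jar: Green glass jar with a clasp lid, 88 mm across, 126 mm high, origin at the centre of its underside. Bystander.
Mind the look-alikes: they are no part of the job. There is more than one size of the part that bears pin_mid; the job needs the smallest.

How it is judged:
By the outcome, as a careful person would: the job done as asked, in the order asked, and still so for the second after the job is handed in, with the robot touching nothing.
It also fails if it takes over 64 s, if anything falls off the work surface, if the arm or the gripper's body presses on something with over 40 N, if the wrist force passes 120 N, or if a joint passes its speed limit or range.

## Working session

There is one attempt and no reset: what is moved stays moved. The work goes in short steps, Python scripts to look and compute and a tool call to move; the robot and the scene stay as the last step left them, time stands still between calls to the robot, and variables do not carry over. Pictures are saved under pics/ and viewed, at most 10 in all, crops included, and the job is handed in when it is done.

Besides the shell and the picture viewer there is one more tool, called after "Request:" as name(argument=value, ...), one argument or row to a line, values as JSON. move_arm: Moves the arm, as the interface text tells. Its arguments: {"type":"object","properties":{"commands":{"type":"array","items":{"type":"array"}}},"required":["commands"]}

```bash
mkdir -p pics; cat > h.py <<'E'
import numpy as np,cv2
from cell import env,read_camera,search_frame,cut_out
def ray(p,uv):
    K=np.array([[p['fx'],0,p['cx']],[0,p['fy'],p['cy']],[0,0,1.]])
    n=cv2.undistortPoints(np.array([[uv]],float),K,np.array(p['D'],float))[0,0]
    R=cv2.Rodrigues(np.array(p['rvec'],float))[0];t=np.array(p['tvec'],float).ravel()
    return -R.T@t, R.T@np.array([n[0],n[1],1])
def atz(p,uv,z):
    c,d=ray(p,uv);return c+d*(z-c[2])/d[2]
def proj(p,X):
    K=np.array([[p['fx'],0,p['cx']],[0,p['fy'],p['cy']],[0,0,1.]])
    return cv2.projectPoints(np.array(X,float).reshape(-1,3),np.array(p['rvec'],float),np.array(p['tvec'],float),K,np.array(p['D'],float))[0].reshape(-1,2)
def save(p,n): cv2.imwrite('pics/'+n+'.png',p['image'][:,:,::-1])
E
python3 - <<'E'
from h import *
np.set_printoptions(precision=1,suppress=True)
H=dict(basket=40,hinge_mouth=88,lid_center=88,pin_mid=30,pin_tip=30,pin_shoulder=30,pin_head=30,holder_center=30,tagine=20,sugar_bowl=43,jar=60)
ims=[]
for c in('top','side'):
    p=read_camera(c);ims.append(p['image'])
    print(c,ray(p,[256,192]))
    for k,z in H.items():
        for r in search_frame(k,p)[:4]: print(k,round(r['confidence'],2),np.array(r['at']),atz(p,r['at'],z))
    save(p,c)
E
```

```text
top (array([ 456.5,  -19. , 1306.3]), array([ 0., -0., -1.]))
basket 0.72 [244.3 170.7] [575.9 -27.8  40. ]
hinge_mouth 0.68 [312.6 205.4] [ 469.3 -239.4   88. ]
hinge_mouth 0.55 [246.5 171.3] [569.7 -34.3  88. ]
lid_center 0.78 [248.2 198.8] [485.4 -41.2  88. ]
pin_mid 0.61 [364.4 151.9] [ 647.3 -417.5   30. ]
pin_mid 0.51 [343.5 261.1] [ 293.4 -352.    30. ]
pin_tip 0.54 [352.  146.3] [ 664.6 -376.6   30. ]
pin_tip 0.49 [332.2 258.7] [ 300.5 -315.3   30. ]
pin_tip 0.48 [310.3 206.5] [ 466.2 -242.5   30. ]
pin_shoulder 0.65 [351.7 143.7] [ 673.1 -375.5   30. ]
pin_shoulder 0.55 [303.1 210.2] [ 453.8 -219.4   30. ]
pin_shoulder 0.52 [345.4 258.9] [ 300.5 -358.    30. ]
pin_head 0.62 [332.8 258.9] [ 299.9 -317.3   30. ]
pin_head 0.58 [366.7 152.7] [ 644.9 -425.1   30. ]
holder_center 0.88 [325.  205.7] [ 469.7 -290.1   30. ]
tagine 0.83 [147.7 199.8] [477.1 280.   20. ]
sugar_bowl 0.97 [232.  116.3] [749.6  15.3  43. ]
jar 0.83 [307.1 122.3] [ 732.8 -223.7   60. ]
side (array([ 10.9, 618. , 792.4]), array([ 0.5, -0.6, -0.6]))
basket 0.83 [268. 226.] [467.3 -16.2  40. ]
basket 0.38 [315.7 182.9] [ 459.4 -276.    40. ]
hinge_mouth 0.98 [265.  233.4] [428.1  51.9  88. ]
lid_center 0.68 [267.6 207. ] [485.1 -38.9  88. ]
pin_mid 0.68 [284.1 152.2] [ 657.9 -384.5   30. ]
pin_tip 0.46 [288.3 155. ] [ 634.4 -377.6   30. ]
pin_shoulder 0.58 [288.3 154.6] [ 635.9 -379.8   30. ]
pin_head 0.61 [285.6 153.9] [ 646.8 -378.    30. ]
tagine 0.82 [191.9 294.1] [489.9 277.2  20. ]
tagine 0.48 [302.4 191.2] [ 484.1 -234.6   20. ]
sugar_bowl 0.67 [188.2 198. ] [745.3  31.7  43. ]
jar 0.63 [244.8 159.1] [ 720.4 -227.1   60. ]
```

View pics/top.png

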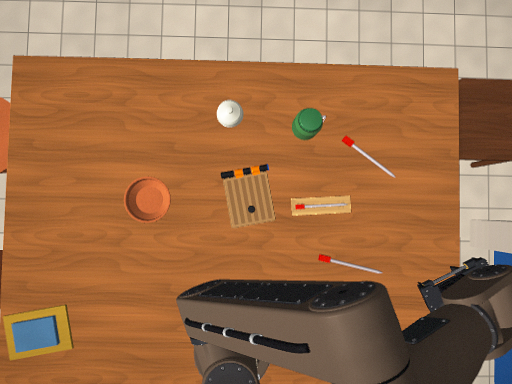

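View pics/side.png

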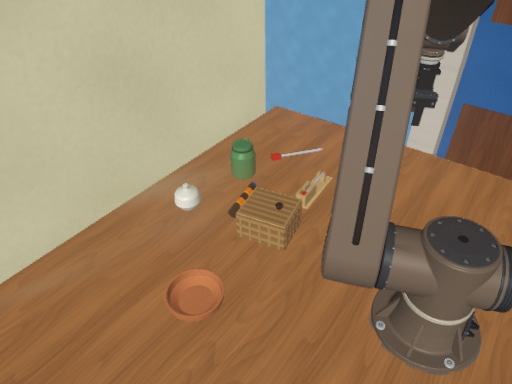

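Top view: the job pin lies in the holder, head (300,206), tip about (345,204) pointing to world -y. The basket's hinge runs (221,175) to (268,168) along its +x edge, and the mouth should be the left (+y) end. The two loose pins, at (368,158) and (350,265), are longer decoys. The side view shows the same layout, with nothing tall off the mouth end. Next, the wrist camera over the holder.

Request:
move_arm(
  commands=[
    [[0.6,1,0],0,1],
    [[0.6,1,0],0,1],
    [[0.6,1,0],0,1],
    [[0.6,1,0],0,1],
    [[0.6,1,0],0,1],
    [[0.6,1,0],0,1],
    [[0.6,1,0],0,1],
    [[0.6,1,0],0,1],
    [[0.6,1,0],0,1],
    [[0.5,0.5,0],0,1],
    [[0,0,0],0,1],
    [[0,0,0],0,1],
    [[0,0,0],0,1],
  ],
)

```text
t: 2.28
eef_pos: [452.5, -276.2, 404.8]
tcp_rot: [3.141, 0.0, 0.457]
ft_force: [-0.5, -0.8, 0.1]
opening: 1.001
grip_force: 0.0
```

```bash
python3 - <<'E'
from h import *
np.set_printoptions(precision=2,suppress=True)
s=env.state();print(s['t'],s['eef_pos'],s['tcp_rot'],s['joints'],s['opening'])
p=read_camera('wrist');save(p,'w1');print(ray(p,[256,192]))
H=dict(hinge_mouth=88,lid_center=88,pin_mid=30,pin_tip=30,pin_shoulder=30,pin_head=30,holder_center=30)
for k,z in H.items():
    for r in search_frame(k,p)[:3]: print(k,round(r['confidence'],2),np.array(r['at']),atz(p,r['at'],z))
E
```

```text
2.2833 [ 452.49 -276.23  404.76] [3.14 0.   0.46] [-0.67  0.36  1.79 -0.    0.99  0.44] 1.0010321934128923
(array([ 515.03, -244.65,  384.42]), array([-0.22, -0.12, -0.97]))
hinge_mouth 0.89 [114.   69.4] [ 489.8  -130.83   88.  ]
lid_center 0.95 [43.4 60.3] [470.91 -78.42  88.  ]
pin_mid 0.91 [257.  318.9] [ 296.18 -357.91   30.  ]
pin_mid 0.8 [242.9 150.6] [ 469.31 -255.68   30.  ]
pin_mid 0.76 [464.8  67.5] [ 636.19 -414.12   30.  ]
pin_tip 0.89 [464.1  72. ] [ 632.54 -415.95   30.  ]
pin_tip 0.82 [243.7 148.1] [ 472.02 -255.3    30.  ]
pin_tip 0.81 [252.3 316.3] [ 296.85 -351.35   30.  ]
pin_shoulder 0.92 [239.3 147.3] [ 470.75 -250.82   30.  ]
pin_shoulder 0.91 [254.9 316.1] [ 298.45 -354.     30.  ]
pin_shoulder 0.83 [461.9  65.5] [ 636.5  -410.56   30.  ]
pin_head 0.92 [242.3 149.1] [ 470.44 -254.44   30.  ]
pin_head 0.73 [462.9  67. ] [ 635.79 -412.22   30.  ]
pin_head 0.72 [256.1 320.5] [ 293.77 -357.9    30.  ]
holder_center 0.68 [261.8 153.8] [ 475.03 -274.9    30.  ]
holder_center 0.2 [243.4 151.5] [ 468.69 -256.56   30.  ]
```

View pics/w1.png

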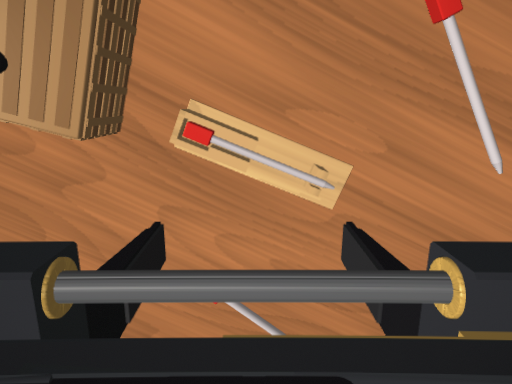

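The wrist view shows the holder with the pin head at (198,132) and tip at (333,186). The job pin is clear of the decoys. Next I turn to yaw near +π/2, where joint 6 has room, and look at the hinge from above.

Request:
move_arm(
  commands=[
    [[0.25,0.6,0],1,1],
    [[0.25,0.6,0],1,1],
    [[0.25,0.6,0],1,1],
    [[0.25,0.6,0],1,1],
    [[0.25,0.6,0],1,1],
    [[0.25,0.6,0],1,1],
    [[0.25,0.6,0],1,1],
    [[0.25,0.6,0],1,1],
    [[0.25,0.6,0],1,1],
    [[0.25,0.6,0],1,1],
    [[0.25,0.6,0],1,1],
    [[0.25,0.6,0],1,1],
    [[0.25,0.6,0],1,1],
    [[0.25,0.6,0],1,1],
    [[0,0,0],0,1],
    [[0,0,0],0,1],
    [[0,0,0],0,1],
  ],
)

```text
t: 4.1
eef_pos: [557.5, -24.4, 404.7]
tcp_rot: [-3.141, 0.0, 1.575]
ft_force: [-0.5, 0.3, 1.1]
opening: 0.998
grip_force: 0.0
```

```bash
python3 - <<'E'
from h import *
np.set_printoptions(precision=2,suppress=True)
s=env.state();print(s['t'],s['eef_pos'],s['tcp_rot'],s['joints'],s['opening'])
p=read_camera('wrist');save(p,'w2');print(p['fx'],ray(p,[256,192]))
H=dict(hinge_mouth=88,lid_center=88,holder_center=30)
for k,z in H.items():
    for r in search_frame(k,p)[:3]: print(k,round(r['confidence'],2),np.array(r['at']),atz(p,r['at'],z))
E
```

```text
4.1 [557.51 -24.36 404.68] [-3.14  0.    1.58] [-0.16  0.4   1.73 -0.    1.02 -0.17] 0.9976496460575754
339.0335438915636 (array([555.89,  46.95, 384.33]), array([ 0.01, -0.25, -0.97]))
hinge_mouth 0.98 [261.1 143.8] [563.31  14.21  88.  ]
lid_center 0.57 [184.8 190.5] [495.08 -27.94  88.  ]
holder_center 0.87 [181.9 317.2] [ 472.88 -197.67   30.  ]
```

View pics/w2.png

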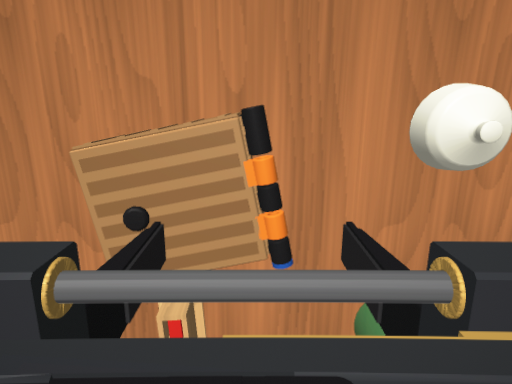

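Wrist view: the hinge runs from the mouth (254,108) to the blue cap (283,265), so the mouth is the +y end. I'll fit the axis by colour.

```bash
cat > hinge.py <<'E'
from h import *
np.set_printoptions(precision=2,suppress=True)
im=cv2.imread('pics/w2.png')[:,:,::-1].astype(int)
p=read_camera('wrist')
hsv=cv2.cvtColor(im.astype(np.uint8),cv2.COLOR_RGB2HSV)
blk=(im.max(2)<40); org=(hsv[:,:,0]<20)&(hsv[:,:,1]>215)&(im[:,:,0]>190)
m=blk|org; m[:95]=0;m[262:]=0;m[:,:238]=0;m[:,300:]=0
cs=[];ws=[]
for n,mm,r in(('blk',blk,[(112,150),(188,208),(240,260)]),('org',org,[(160,180),(214,234)])):
    for a,b in r:
        q=[]
        for v in range(a,b):
            c=np.where(mm[v,238:300])[0]+238
            if len(c)>10: q.append(atz(p,[c.max()-9.5 if n=='org' else (c.min()+c.max())/2,v],88)[:2]); ws.append(c.max()-c.min()+1)
        q=np.array(q); print(n,a,q.mean(0),len(q)); 
        if n=='blk': cs+=list(q)
print(ws[::8])
cs=np.array(cs);f=np.polyfit(cs[:,1],cs[:,0],1);print('x=',f,'resid',(np.polyval(f,cs[:,1])-cs[:,0]).std())
rows=[v for v in range(95,130) if m[v,240:268].sum()>8];print('top row',rows[0],[atz(p,[254,rows[0]],z) for z in(88,98)])
bl=(im[:,:,2]>150)&(im[:,:,0]<80);v,u=np.where(bl);print('cap',u.mean(),v.min(),v.max(),atz(p,[u.mean(),v.min()],98),atz(p,[u.mean(),v.max()],88))
# lid edges
E
python3 hinge.py
```

```text
blk 112 [558.99  25.2 ] 38
blk 188 [571.21 -34.5 ] 20
blk 240 [581.82 -85.33] 20
org 160 nan 0
org 214 nan 0
[np.int64(22), np.int64(23), np.int64(22), np.int64(23), np.int64(22), np.int64(21), np.int64(21), np.int64(22), np.int64(20), np.int64(20)]
x= [ -0.21 564.18] resid 0.266169845716497
top row 107 [array([557.09,  44.79,  88.  ]), array([557.05,  44.86,  98.  ])]
cap 281.8958333333333 263 268 [583.46 -94.26  98.  ] [ 584.55 -104.39   88.  ]hinge.py:15: RuntimeWarning: Mean of empty slice.
  q=np.array(q); print(n,a,q.mean(0),len(q));
  ret = ret.dtype.type(ret / rcount)
```

Request:
move_arm(
  commands=[
    [[-0.29,-1,-0.2],0.4,1],
    [[-0.29,-1,-0.2],0.4,1],
    [[-0.29,-1,-0.2],0,1],
    [[-0.29,-1,-0.2],0,1],
    [[-0.29,-1,-0.2],0,1],
    [[-0.29,-1,-0.2],0,1],
    [[-0.29,-1,-0.2],0,1],
    [[-0.29,-1,-0.2],0,1],
    [[-0.29,-1,-0.2],0,1],
    [[-0.29,-0.85,-0.2],0,1],
    [[0,0,0],0,0],
    [[0,0,0],0,0],
    [[0,0,0],0,0],
  ],
)

```text
t: 5.43
eef_pos: [470.6, -319.2, 344.9]
tcp_rot: [3.142, -0.0, 1.64]
ft_force: [-0.4, -0.0, -0.0]
opening: 0.845
grip_force: 0.0
```

```bash
python3 - <<'E'
from h import *
np.set_printoptions(precision=2,suppress=True)
s=env.state();print(s['t'],s['eef_pos'],s['tcp_rot'],s['joints'],s['opening'])
p=read_camera('wrist');save(p,'w3')
im=p['image'];hsv=cv2.cvtColor(im,cv2.COLOR_RGB2HSV)
red=((hsv[:,:,0]<6)|(hsv[:,:,0]>174))&(hsv[:,:,1]>200)&(im[:,:,0]>120)
n,l,st,c=cv2.connectedComponentsWithStats(red.astype(np.uint8))
for i in range(1,n):
    if st[i,4]>50: print(st[i],c[i],atz(p,c[i],38))
E
```

```text
5.4333 [ 470.62 -319.17  344.85] [ 3.14 -0.    1.64] [-0.71  0.48  1.77  0.    0.9  -0.78] 0.8450354300779176
[248  31  19  38 686] [257.43  49.56] [ 465.27 -206.34   38.  ]
[ 49 119  37  45 986] [ 63.46 139.85] [ 309.92 -287.55   38.  ]
[450 223  45  20 467] [472.15 234.18] [ 666.81 -346.42   38.  ]
```

View pics/w3.png

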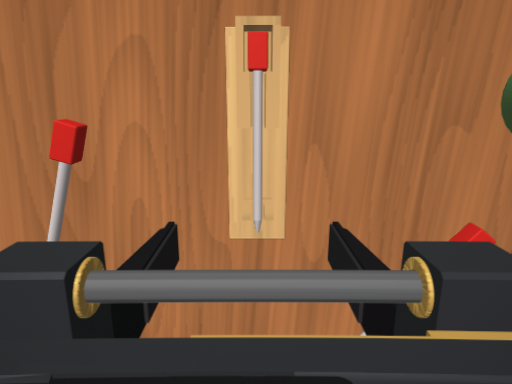

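The pin is in view with its shoulder at (258,70) and tip at (257,231), nearly parallel to the fingers' plane. The channel ends near row 126.

```bash
python3 - <<'E'
from h import *
np.set_printoptions(precision=2,suppress=True)
p=read_camera('wrist');im=p['image'].astype(int);hsv=cv2.cvtColor(p['image'],cv2.COLOR_RGB2HSV)
q=[];uv=[]
for v in range(76,222):
    c=np.where((hsv[v,246:270,1]<60)&(im[v,246:270].max(1)>70))[0]+246
    if len(c)>4: uv.append((c.mean(),v,len(c)));q.append(atz(p,[c.mean(),v],30)[:2])
q=np.array(q);print(len(q),uv[0],uv[len(uv)//2],uv[-1])
f=np.polyfit(q[:,1],q[:,0],1);print(f,(np.polyval(f,q[:,1])-q[:,0]).std(),'yaw',np.pi/2-np.arctan(f[0]))
S,T=atz(p,[258,70],33),atz(p,[257.5,231.5],30);print(S,T,np.linalg.norm(S-T),'mid',(S+T)/2, 'chan end',atz(p,[258,127],46))
E
```

```text
146 (np.float64(257.0), 76, 9) (np.float64(257.0), 149, 9) (np.float64(256.5), 221, 8)
[ -0.07 451.4 ] 0.11115109370383539 yaw 1.6389159361251633
[ 467.05 -220.36   33.  ] [ 477.03 -360.29   30.  ] 140.31711346950547 mid [ 472.04 -290.32   31.5 ] chan end [ 470.14 -264.56   46.  ]
```

Request:
move_arm(
  commands=[
    [[0.015,0.55,-0.5],0,0],
    [[0,0.55,-0.5],0,0],
    [[0,0,-0.8],0,0],
    [[0,0,-0.8],0,0],
    [[0,0,-0.8],0,0],
    [[0,0,-0.6],0,0],
    [[0,0,-0.5],0,0],
    [[0,0,-0.3],0,0],
    [[0,0,0],0,0],
    [[0,0,0],0,0],
    [[0,0,0],0,-1],
    [[0,0,0],0,-1],
    [[0,0,0],0,-1],
    [[0,0,0],0,-1],
    [[0,0,0],0,-1],
    [[0,0,0],0,-1],
    [[0,0,0],0,-1],
    [[0,0,0],0,-1],
  ],
)

```text
t: 7.03
eef_pos: [471.2, -286.5, 200.9]
tcp_rot: [3.141, 0.0, 1.641]
ft_force: [-0.7, -0.4, 2.1]
opening: 0.077
grip_force: 30.0
```

Request:
move_arm(
  commands=[
    [[0,0,0.3],0,-1],
    [[0,0,0.8],0,-1],
    [[0,0,1],0,-1],
    [[0,0,1],0,-1],
    [[0,0,1],0,-1],
    [[0.14,0.94,0.2],0,-1],
    [[0.14,0.94,0],0.17,-1],
    [[0.14,0.94,0],0.17,-1],
    [[0.14,0.94,0],0.17,-1],
    [[0.14,0.94,0],0.17,-1],
    [[0.14,0.94,0],0.17,-1],
    [[0.14,0.94,0],0.17,-1],
    [[0.14,0.94,0],0.17,-1],
    [[0.14,0.94,0],0.17,-1],
    [[0.14,0.94,0],0.17,-1],
    [[0.14,0.94,0],0.17,-1],
    [[0.14,0.94,0],0,-1],
    [[0.14,0.94,0],0,-1],
    [[0.14,0.94,0],0,-1],
    [[0.14,0.94,0],0,-1],
  ],
)

```text
t: 8.7
eef_pos: [534.0, 138.0, 330.4]
tcp_rot: [3.141, 0.0, 1.777]
ft_force: [0.5, -0.4, -0.6]
opening: 0.073
grip_force: 30.0
```

Request:
move_arm(
  commands=[
    [[0,0,0],0,-1],
    [[0,0,0],0,-1],
    [[0,0,-0.5],0,-1],
    [[0,0,-0.5],0,-1],
    [[0,0,-0.5],0,-1],
    [[0,0,-0.4],0,-1],
    [[0,0,0],0,-1],
    [[0,0,0],0,-1],
    [[0,0,0],0,-1],
  ],
)

```text
t: 9.45
eef_pos: [534.3, 136.1, 273.6]
tcp_rot: [3.141, 0.0, 1.776]
ft_force: [0.7, -0.1, -0.5]
opening: 0.071
grip_force: 30.0
```

```bash
python3 - <<'E'
from h import *
np.set_printoptions(precision=3,suppress=True)
s=env.state();print(s['t'],s['eef_pos'],s['tcp_rot'],s['opening'],s['ft_force'])
a=read_camera('side');b=read_camera('wrist')
im=np.vstack([cv2.resize(a['image'][170:290,200:330],None,fx=4,fy=4)[:300],cv2.resize(b['image'],(520,390))[:290]]) 
cv2.imwrite('pics/p4.png',im[:,:,::-1]);cv2.imwrite('pics/w4.png',b['image'][:,:,::-1]);cv2.imwrite('pics/s4.png',a['image'][:,:,::-1])
E
```

```text
9.45 [534.308 136.072 273.576] [3.141 0.    1.776] 0.07109176870260878 [ 0.671 -0.051 -0.478]
```

View pics/p4.png

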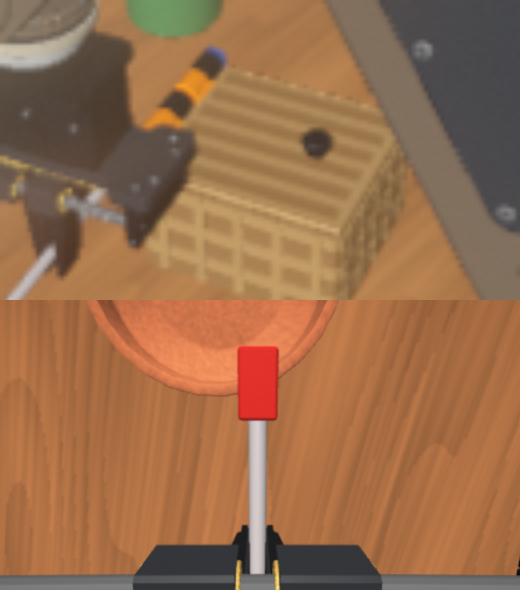

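Side view: the pin is held short of the mouth and the lid is shut. Wrist view: the pin is straight in the fingers, with the shoulder near (253,118). I use the gripped pin to check for wrist camera bias and tilt.

```bash
python3 - <<'E'
from h import *
np.set_printoptions(precision=2,suppress=True)
p=read_camera('wrist');im=p['image'].astype(int);hsv=cv2.cvtColor(p['image'],cv2.COLOR_RGB2HSV)
s=env.state();g=np.array(s['eef_pos'])-[0,0,171];yaw=s['tcp_rot'][2];X=np.array([np.cos(yaw),np.sin(yaw)]);Y=np.array([np.sin(yaw),-np.cos(yaw)])
for v in range(118,215,12):
    c=np.where((hsv[v,235:280,1]<60)&(im[v,235:280].max(1)>70))[0]+235
    if len(c): d=atz(p,[c.mean(),v],g[2])[:2]-g[:2];print(v,c.min(),c.max(),'back',d@X,'lateral',d@Y)
red=((hsv[:,:,0]<6)|(hsv[:,:,0]>174))&(hsv[:,:,1]>200)&(im[:,:,0]>120)&(np.abs(np.arange(512)-254)<40)
v,u=np.where(red);print(u.min(),u.max(),v.min(),v.max())
for w in(v.min(),v.max()):print([ (atz(p,[254,w],g[2]+z)[:2]-g[:2])@X for z in(0,8)])
# predicted head outline for tilts (head drop positive)
for t in(-.05,0,.05):
    P=[[*(g[:2]+X*(a*np.cos(t)+h*np.sin(t)*-1)+Y*y),g[2]-a*np.sin(t)+h*np.cos(t)] for a in(66,94) for h in (8,) for y in(-8,8)];print(t,proj(p,P).ravel())
E
```

```text
130 245 262 back 60.76160568983113 lateral -0.5899102040957911
142 245 261 back 55.55273621684018 lateral -0.8089370605471012
154 245 261 back 50.24405073485668 lateral -0.8092173899128673
166 245 261 back 44.83412306584817 lateral -0.8095026353910661
178 245 261 back 39.32148269834223 lateral -0.8097928612857072
190 245 261 back 33.70466285400209 lateral -0.8100881318871332
202 245 261 back 27.982199605455378 lateral -0.8103885115430048
214 245 261 back 22.152630775876624 lateral -0.8106940647397836
235 273 46 117
[np.float64(94.5556502837943), np.float64(93.33013059768422)]
[np.float64(66.29371672456885), np.float64(66.56808573937377)]
-0.05 [235.13 117.93 275.03 117.92 233.85  41.1  276.62  41.11]
0 [235.53 118.42 274.5  118.41 234.49  44.09 275.76  44.1 ]
0.05 [235.92 119.29 273.98 119.28 235.1   47.53 274.95  47.53]
```

Wrist bias is about -0.8 mm across, and the head sags by roughly 0.03 rad. I correct the line for both and start the insertion slowly.

Request:
move_arm(
  commands=[
    [[0.09,0,-0.25],0,-1],
    [[0,0,-0.26],0,-1],
    [[0,0,0],0,-1],
    [[0,0,0],0,-1],
    [[0.054,-0.261,0],0,-1],
    [[0.054,-0.261,0],0,-1],
    [[0.027,-0.13,0],0,-1],
    [[0.027,-0.13,0],0,-1],
    [[0.027,-0.13,0],0,-1],
    [[0.027,-0.13,0],0,-1],
    [[0,0,0],0,-1],
    [[0,0,0],0,-1],
  ],
)

```text
t: 10.6
eef_pos: [543.4, 105.1, 257.5]
tcp_rot: [3.141, 0.0, 1.776]
ft_force: [-0.9, 0.1, -0.1]
opening: 0.075
grip_force: 30.0
```

Request:
move_arm(
  commands=[
    [[0.027,-0.13,0],0,-1],
    [[0.027,-0.13,0],0,-1],
    [[0,0,0],0,-1],
    [[0,0,0],0,-1],
  ],
)

```text
t: 10.93
eef_pos: [545.0, 97.3, 257.5]
tcp_rot: [3.141, 0.0, 1.776]
ft_force: [-0.0, -1.2, 0.3]
opening: 0.071
grip_force: 30.0
```

```bash
python3 - <<'E'
from h import *
a=read_camera('top');b=read_camera('side')
A=cv2.resize(a['image'][145:235,185:285],None,fx=6,fy=6);B=cv2.resize(b['image'][170:270,200:320],None,fx=4,fy=4)
cv2.imwrite('pics/p5.png',A[:,:,::-1])
s=env.state();print(s['eef_pos'],s['ft_force'],s['moment'])
E
```

```text
[544.95081914  97.54880533 257.47710919] [-0.37981256  0.22971588 -0.49485522] [-0.11699594 -0.14796227 -0.03172373]
```

View pics/p5.png

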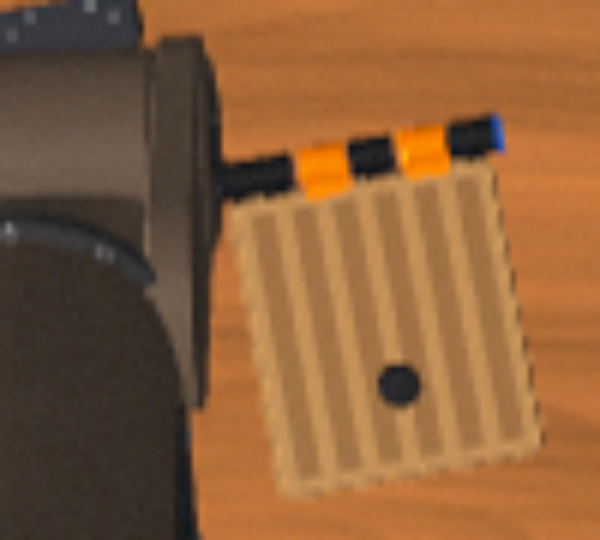

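Top view: the lid and hinge are undisturbed. By the numbers the tip is about 20 mm inside with no force. I continue.

Request:
move_arm(
  commands=[
    [[0.027,-0.13,0],0,-1],
    [[0.027,-0.13,0],0,-1],
    [[0.027,-0.13,0],0,-1],
    [[0.027,-0.13,0],0,-1],
    [[0.027,-0.13,0],0,-1],
    [[0,0,0],0,-1],
  ],
)

```text
t: 11.53
eef_pos: [549.2, 77.2, 257.5]
tcp_rot: [3.141, 0.0, 1.776]
ft_force: [0.1, -0.8, 0.8]
opening: 0.075
grip_force: 30.0
```

Request:
move_arm(
  commands=[
    [[0.027,-0.13,0],0,-1],
    [[0.027,-0.13,0],0,-1],
    [[0.027,-0.13,0],0,-1],
    [[0,0,0],0,-1],
    [[0,0,0],0,-1],
  ],
)

```text
t: 11.95
eef_pos: [551.5, 65.9, 257.5]
tcp_rot: [3.141, 0.0, 1.776]
ft_force: [0.5, -0.6, 1.7]
opening: 0.074
grip_force: 30.0
```

Request:
move_arm(
  commands=[
    [[0,0,0],0,-0.6],
    [[0,0,0],0,-0.4],
    [[0,0,0],0,-0.2],
    [[0,0,0],0,0],
    [[0,0,0],0,0],
    [[0,0,0],0,0],
    [[0,0,0],0,0],
  ],
)

```text
t: 12.53
eef_pos: [551.4, 66.4, 257.4]
tcp_rot: [-3.142, -0.0, 1.777]
ft_force: [-0.9, -0.4, 0.8]
opening: 0.48
grip_force: 0.0
```

```bash
cat > pinchk.py <<'E'
from h import *
np.set_printoptions(precision=2,suppress=True)
p=read_camera('wrist');im=p['image'].astype(int);hsv=cv2.cvtColor(p['image'],cv2.COLOR_RGB2HSV);save(p,'w6')
s=env.state();g=np.array(s['eef_pos'])-[0,0,171];yaw=s['tcp_rot'][2];X=np.array([np.cos(yaw),np.sin(yaw)]);Y=np.array([np.sin(yaw),-np.cos(yaw)])
print(s['t'],s['opening'],s['ft_force'])
red=((hsv[:,:,0]<6)|(hsv[:,:,0]>174))&(hsv[:,:,1]>200)&(im[:,:,0]>120)&(np.abs(np.arange(512)-254)<60)
v,u=np.where(red);print('red',u.min(),u.max(),v.min(),v.max())
uu=[np.median(u[v==w]) for w in(v.max()-5,v.min()+5)]
for w,c in zip((v.max(),v.min()),uu):d=atz(p,[c,w],g[2]+6)[:2]-g[:2];print('back',d@X,'lat(+.8)',d@Y+.8,'to mouth',np.dot(atz(p,[c,w],g[2]+6)[:2]-[555.8,44.8],X))
for w in range(v.max()+8,230,12):
    c=np.where((hsv[w,225:285,1]<60)&(im[w,225:285].max(1)>70))[0]+225
    if len(c): print(w,c.min(),c.max())
E
python3 pinchk.py
```

```text
12.5833 0.48819789827046384 [-0.02 -0.04  0.53]
red 235 272 49 117
back 66.66703115570823 lat(+.8) -0.07906337762208049 to mouth 88.67214624304138
back 92.70747449746743 lat(+.8) -0.09399063027562482 to mouth 114.71258958480058
125 245 261
137 245 261
149 245 261
161 245 261
173 245 261
185 245 261
197 246 261
209 245 261
221 245 261
```

View pics/w6.png

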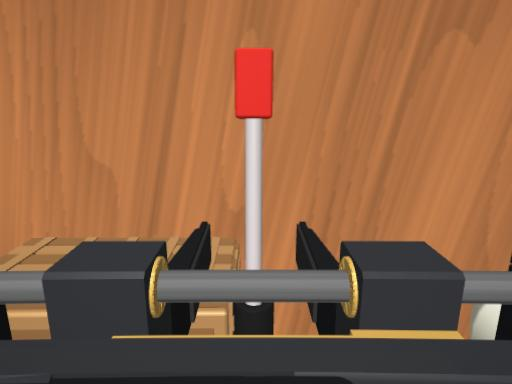

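Wrist view: the released pin rests in the hinge, with the shank entering the mouth at about (253,303) and the head at (254,83). The shoulder is about 88 mm off the mouth, so it is 52 mm in. I move back to the head and regrip.

Request:
move_arm(
  commands=[
    [[-0.055,0.264,0],0,0],
    [[-0.11,0.529,-0.02],0,0],
    [[-0.11,0.529,-0.04],0,0],
    [[-0.11,0.529,-0.04],0,0],
    [[-0.11,0.529,0],0,0],
    [[-0.055,0.264,0],0,0],
    [[0,0,0],0,0],
    [[0,0,0],0,0],
    [[0,0,0],0,-0.3],
    [[0,0,0],0,-0.5],
    [[0,0,0],0,-0.6],
    [[0,0,0],0,-1],
    [[0,0,0],0,-1],
    [[0,0,0],0,-1],
    [[0,0,0],0,-1],
    [[0,0,0],0,-1],
  ],
)

```text
t: 13.92
eef_pos: [534.9, 145.6, 254.5]
tcp_rot: [3.142, 0.0, 1.777]
ft_force: [0.2, -1.4, 0.5]
opening: 0.168
grip_force: 30.0
```

```bash
python3 pinchk.py
```

```text
13.9667 0.16541633865409236 [-0.43 -1.28 -0.24]
red 237 269 227 268
back -2.242140976737822 lat(+.8) -0.29813219885745634 to mouth 100.67627489521674
back 18.06439485972162 lat(+.8) -0.3001282641718164 to mouth 120.98281073167618
```

Request:
move_arm(
  commands=[
    [[0,0,0.03],0,-1],
    [[0.027,-0.13,0.013],0,-1],
    [[0.027,-0.13,0.013],0,-1],
    [[0.027,-0.13,0.013],0,-1],
    [[0.027,-0.13,0.013],0,-1],
    [[0,0,0],0,-1],
  ],
)

```text
t: 14.47
eef_pos: [538.4, 129.2, 256.9]
tcp_rot: [3.142, 0.0, 1.776]
ft_force: [1.2, -0.8, -3.4]
opening: 0.169
grip_force: 30.0
```

```bash
python3 -c "
from h import *
s=env.state();print(s['t'],s['eef_pos'],s['ft_force'],s['moment'],s['opening'])"; python3 pinchk.py
```

```text
14.4667 [538.35761754 129.24111029 256.91870809] [ 1.19140711 -0.75418032 -3.39163587] [ 0.17264767 -0.03064315  0.00772111] 0.1685310099006807
14.5167 0.16917883273760953 [-0.32 -0.73 -3.02]
red 236 269 227 268
back -2.48680237686364 lat(+.8) -0.26964008950806906 to mouth 83.98197002250308
back 17.823175674665276 lat(+.8) -0.2717618149114367 to mouth 104.29194807403199
```

Request:
move_arm(
  commands=[
    [[0.027,-0.13,0],0,-1],
    [[0.027,-0.13,0],0,-1],
    [[0.027,-0.13,0],0,-1],
    [[0.027,-0.13,0],0,-1],
    [[0,0,0],0,-1],
  ],
)

```text
t: 14.93
eef_pos: [541.6, 114.0, 257.3]
tcp_rot: [3.141, 0.0, 1.777]
ft_force: [-0.3, -2.8, 2.4]
opening: 0.165
grip_force: 30.0
```

Request:
move_arm(
  commands=[
    [[0.027,-0.13,0],0,-1],
    [[0.027,-0.13,0],0,-1],
    [[0.027,-0.13,0],0,-1],
    [[0.027,-0.13,0],0,-1],
    [[0,0,0],0,-1],
  ],
)

```text
t: 15.35
eef_pos: [544.6, 99.5, 257.9]
tcp_rot: [3.14, -0.001, 1.777]
ft_force: [-3.2, 6.7, 8.8]
opening: 0.167
grip_force: 30.0
```

Request:
move_arm(
  commands=[
    [[0,0,0.04],0,-1],
    [[0,0,0],0,-1],
    [[0,0,0],0,-1],
  ],
)

```text
t: 15.6
eef_pos: [544.7, 99.0, 258.4]
tcp_rot: [3.141, -0.0, 1.777]
ft_force: [-2.0, 5.0, 3.0]
opening: 0.167
grip_force: 30.0
```

Request:
move_arm(
  commands=[
    [[0.027,-0.13,0.01],0,-1],
    [[0.027,-0.13,0.01],0,-1],
    [[0,0,0],0,-1],
  ],
)

```text
t: 15.85
eef_pos: [546.4, 90.6, 258.8]
tcp_rot: [3.141, 0.0, 1.777]
ft_force: [-0.3, -1.0, 0.9]
opening: 0.166
grip_force: 30.0
```

Request:
move_arm(
  commands=[
    [[0.027,-0.13,0],0,-1],
    [[0.027,-0.13,0],0,-1],
    [[0.027,-0.13,0],0,-1],
    [[0,0,0],0,-1],
  ],
)

```text
t: 16.18
eef_pos: [548.9, 79.1, 259.0]
tcp_rot: [3.141, 0.0, 1.777]
ft_force: [-0.3, 0.1, 5.1]
opening: 0.165
grip_force: 30.0
```

Request:
move_arm(
  commands=[
    [[0.027,-0.13,0],0,-1],
    [[0.027,-0.13,0],0,-1],
    [[0,0,0],0,-1],
  ],
)

```text
t: 16.43
eef_pos: [550.5, 71.3, 259.2]
tcp_rot: [3.141, 0.0, 1.777]
ft_force: [-0.9, -0.1, 7.3]
opening: 0.166
grip_force: 30.0
```

Remaining distance is about 13–15 mm. I raise slightly and go on.

Request:
move_arm(
  commands=[
    [[0,0,0.03],0,-1],
    [[0.027,-0.13,0.01],0,-1],
    [[0.02,-0.1,0],0,-1],
    [[0,0,0],0,-1],
  ],
)

```text
t: 16.77
eef_pos: [551.9, 64.1, 259.9]
tcp_rot: [3.142, 0.0, 1.777]
ft_force: [0.2, -1.8, -0.4]
opening: 0.169
grip_force: 30.0
```

Request:
move_arm(
  commands=[
    [[0.014,-0.065,0],0,-1],
    [[0.014,-0.065,0],0,-1],
    [[0,0,0],0,-1],
  ],
)

```text
t: 17.02
eef_pos: [552.6, 60.5, 259.9]
tcp_rot: [3.142, 0.0, 1.777]
ft_force: [0.5, 1.7, 1.1]
opening: 0.167
grip_force: 30.0
```

```bash
python3 pinchk.py
```

```text
17.0667 0.17016964348698907 [-2.14  0.68  1.83]
red 236 269 226 268
back -2.240190906516913 lat(+.8) -0.2608124566408805 to mouth 13.81108375713109
back 18.543037307672293 lat(+.8) -0.2625586850334871 to mouth 34.594311971320295
```

Request:
move_arm(
  commands=[
    [[0.007,-0.033,0],0,-1],
    [[0.007,-0.033,0],0,-1],
    [[0,0,0],0,-1],
  ],
)

```text
t: 17.32
eef_pos: [552.8, 59.6, 259.9]
tcp_rot: [-3.142, -0.002, 1.776]
ft_force: [-1.6, 13.3, 1.9]
opening: 0.167
grip_force: 30.0
```

Request:
move_arm(
  commands=[
    [[0.007,-0.033,0],0,-1],
    [[0.007,-0.033,0],0,-1],
    [[0,0,0],0,-1],
  ],
)

```text
t: 17.57
eef_pos: [552.9, 59.1, 259.9]
tcp_rot: [-3.141, -0.004, 1.776]
ft_force: [-3.1, 29.3, 3.5]
opening: 0.166
grip_force: 30.0
```

Firm stop at 29 N with the grasp 14.6 mm from the mouth, which matches the shoulder seating. I relax the push, release and back off along the axis.

Request:
move_arm(
  commands=[
    [[-0.01,0.05,0],0,-1],
    [[0,0,0],0,-0.6],
    [[0,0,0],0,-0.5],
    [[0,0,0],0,-0.4],
    [[0,0,0],0,-0.3],
    [[0,0,0],0,-0.2],
    [[0,0,0],0,-0.2],
    [[-0.06,0.3,0],0,-0.2],
    [[-0.11,0.53,0],0,-0.2],
    [[-0.11,0.53,0],0,-0.2],
    [[-0.11,0.53,0],0,-0.2],
    [[0,0,0.5],0,-0.2],
    [[0,0,1],0,-0.2],
    [[0,-0.6,1],0,-0.2],
    [[0,-0.6,0.5],0,-0.2],
    [[0,0,0],0,-0.2],
    [[0,0,0],0,-0.2],
  ],
)

```text
t: 18.98
eef_pos: [541.2, 79.0, 350.4]
tcp_rot: [3.14, 0.0, 1.776]
ft_force: [0.5, 0.6, -0.8]
opening: 0.399
grip_force: 0.0
```

```bash
python3 - <<'E'
from h import *
p=read_camera('wrist');save(p,'w7');q=read_camera('side');s=env.state();print(s['t'],s['eef_pos'],s['ft_force'])
A=cv2.resize(p['image'],(480,360));B=cv2.resize(q['image'][175:255,220:310],(320,284))
im=np.zeros((360,800,3),np.uint8);im[:,:480]=A;im[:284,480:]=B;cv2.imwrite('pics/p7.png',im[:,:,::-1])
E
```

```text
19.0833 [541.11737345  79.5905184  349.0010883 ] [-1.16186511  0.98674242  0.09392701]
```

View pics/p7.png

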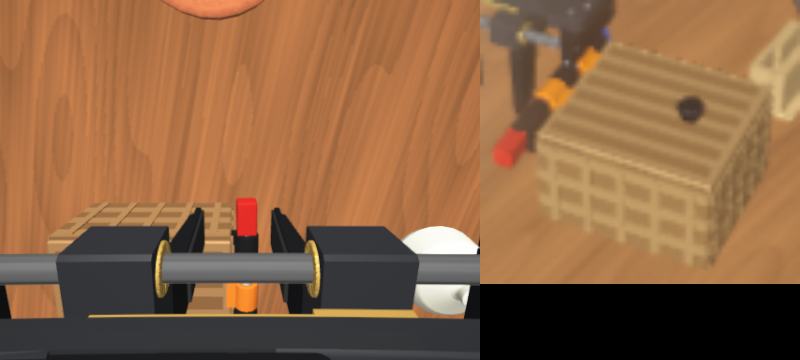

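Both views show the head against the hinge and the lid shut. I look from directly above for any remaining gap.

Request:
move_arm(
  commands=[
    [[0.2,-0.8,0.5],0,0],
    [[0.2,-0.8,0.5],0,0],
    [[0.2,-0.8,0.5],0,0.5],
    [[0.2,-0.8,0],0,1],
    [[0,0,0],0,1],
    [[0,0,0],0,1],
    [[0,0,0],0,1],
  ],
)

```text
t: 19.67
eef_pos: [565.3, -16.2, 393.7]
tcp_rot: [-3.14, -0.001, 1.777]
ft_force: [-0.1, 0.8, -0.7]
opening: 0.79
grip_force: 0.0
```

```bash
python3 - <<'E'
from h import *
p=read_camera('wrist');save(p,'w8')
hsv=cv2.cvtColor(p['image'],cv2.COLOR_RGB2HSV);red=((hsv[:,:,0]<6)|(hsv[:,:,0]>174))&(hsv[:,:,1]>200)&(p['image'][:,:,0]>120)
v,u=np.where(red);print(u.min(),u.max(),v.min(),v.max(),atz(p,[u.mean(),v.max()],96),atz(p,[u.mean(),v.min()],96),env.state()['eef_pos'])
a,b=int(u.mean()),int(v.mean());im=p['image'][max(b-50,0):b+150,max(a-130,0):a+70]
cv2.imwrite('pics/p8.png',cv2.resize(im,None,fx=3,fy=3)[:,:,::-1])
E
```

```text
249 268 80 116 [554.83438579  46.20072469  96.        ] [549.17938977  72.67499128  96.        ] [565.25801093 -15.94648088 393.88664835]
```

View pics/p8.png

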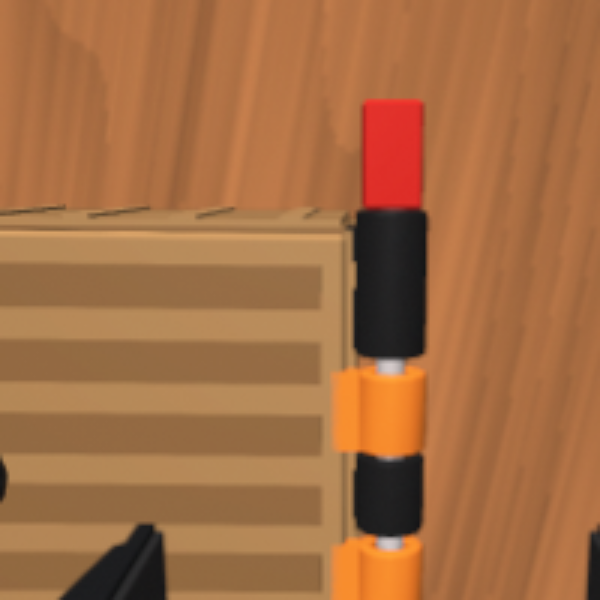

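The head sits flush against the mouth, the shank shows in the gaps between the knuckles, and the lid is shut. I hand the job in.

```bash
python3 -c "
from h import *
print(env.job_done())"
```

```text
the job is handed in; nothing more can be done
None
```

The pin is through the hinge with its red head flush against the mouth, the lid is shut in place, and I handed the job in at about 20 s; no verdict came back.

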